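Close the stacking spice tin, then take up its brass lid alone

TASK

Put the spice tin together: first set the second steel tin squarely on the blue bottom tin so that its foot sits in the rim and let it go, then pick up the nested pair of lids as one piece and lower it squarely onto the second tin, and let go of it. Then lift the brass outer lid alone by its knob, straight up about 10 cm, leaving the steel inner lid seated undisturbed so that I can see it is properly shut, and finish while still holding the brass lid there, level above the tin. Leave the bottom tin where it stands and do not disturb the pickle jar, the katoris or the rolling pin.

Things in the scene. Friction and masses are not known exactly. Their poses are not given: they have to be found in the camera images.
- bottom_tin: Bottom tin: loose round open blue-enamelled tin, 60 mm outer diameter, 30 mm high, rim wall 3.5 mm (mouth 53 mm across), about 300 g, standing upright on the shelf; the tower is built on it. Origin at the centre of its underside, z up.
- second_tin: Second tin: loose round open steel tin, upright on the shelf. Foot 49 mm wide, 4 mm high (chamfered), fits the bottom tin's mouth with 2 mm play all round; above it the body, 60 mm wide, 22 mm high (26 mm in all), mouth 53 mm. About 120 g. Origin: centre of the foot's underside, z up; seated, it is 26 mm above the bottom tin's origin.
- inner_lid: Steel inner lid under the outer lid, on the shelf. Foot 49 mm wide, 4 mm high, fits the second tin's mouth, 2 mm play all round; band 60 mm wide, 4 to 18 mm up (grip it to carry both lids); step 44 mm wide, 18 to 23 mm up, inside the outer lid. About 90 g. Origin: centre of the foot's underside, z up; seated, 22 mm above the second tin's origin.
- outer_lid: Brass-coloured outer lid, loose on the inner lid: cap 54 mm wide, 9 mm high; its 6 mm deep skirt fits over the inner lid's step with 2 mm play and rests on the band; central upright knob 14 mm wide, from 9 to 26 mm up. About 60 g. Origin: centre of the skirt's lower edge, z up; nested, 18 mm above the inner lid's origin.
- pickle_jar: Bystander: closed amber jar with a red cap, 72 mm in diameter, 110 mm high, standing at the robot's left. Origin at the centre of its underside.
- katoris: Bystander: five small steel bowls nested in a stack, 80 mm in diameter, 64 mm high, on the far side. Origin at the centre of the underside.
- rolling_pin: Bystander: wooden rolling pin lying on its side on the far side, 320 mm long along its own y, 42 mm thick. Origin at its middle, on the shelf.
There are look-alikes about, which are no part of the job. Leave any red look-alike of the inner_lid alone.

How it is judged:
By the outcome, as a careful person would: the job done as asked, in the order asked, and still so for the second after the job is handed in, while the arm keeps its last pose, push and grip.
It also fails if it takes over 67 s, if anything falls off the work surface, if the arm or the gripper's body presses on something with over 40 N, if the wrist force passes 120 N, or if a joint passes its speed limit or range.

ROBOT

A 7-joint arm with a two-finger parallel gripper is mounted at the origin on the work surface. World frame = base frame: x ahead of the robot, y to its left, z up, the work surface at z = 0. Lengths are in m, angles in degrees, forces in N, time in s.
With the tool pointing down it reaches from about 0.425 to 0.875 m from the base axis. Payload 4.7 kg.
Tool frame: the origin (TCP) lies at the very end of the fingers, on their centre line; the grasp point (between the pads) lies env.grip_point_offset behind it (env.grip_point_offset is the distance from the TCP to the grasp point, in m); z points along the fingers, y is the direction in which the jaws open and shut (so a half turn about z gives the same grasp; the last joint's range is limited). The gripper opens to 87 mm and grips with 3 to 60 N. Pads are 19 mm wide; open, the fingers measure 117 mm over their backs; the gripper's body (75 mm by 190 mm) begins 51 mm behind the grasp point.
Start: joints at [68.875, 18.392, -4.016, 83.108, 1.295, 78.541, -3.26], TCP at [0.243, -0.603, 0.223] pointing down, gripper open.
Joint ranges: [-163.93, 163.93], [-17.29, 119.83], [-79.2, 71.16], [3.27, 140.29], [-89.18, 269.18], [5.43, 117.66], [-154.24, 154.24]. Speed limits (degrees/s): [147.25, 147.25, 180, 180, 180, 180, 180].

INTERFACE

Orientations are given as [roll, pitch, yaw] about the fixed x, y, z axes, in that order (R = Rz(yaw) Ry(pitch) Rx(roll)).
In Python, from cell import env gives the robot as it stands.
- The arm moves only by the tool send_rows, never from a script. Its argument "plan" is a list of rows, each a list of 7 numbers: the finger opening in mm, from 0 to 87, then the shift along the tool's x, y, z in mm, then the turn, a rotation vector about the tool's x, y, z in rad. A call has 1 to 12 rows; each row shifts and turns the commanded pose from where the row before left it, along the tool's axes as they then stand; what a row does not reach is not made up. A row lasts 1/10 s, in which the tool goes at most 50 mm and 8.59 degrees, less where a joint would pass 70% of its speed; a pose out of reach is approached as far as the arm can. A call is refused whole if a number of a shift passes 50 or a number of a turn 0.15, either way. A call with a gripper value outside its range is refused whole. The fingers move at their own pace and stop on an object; "grip_force" is the grip in N (left out, the last holds). Time passes only in rows, so rows that do not move let the fingers close. It gives the time, the measured TCP pose, the force and the opening at its end, in the units of the state.
- env.get_obs(): the state, without advancing time (a new reading comes with each control period).
- env.read_camera(name): name is "side" or "top" or "wrist"; returns the picture (384x512x3 uint8, red, green, blue); there is no depth.
- env.get_calibration(name): a dict with "fx", "fy", "cx", "cy" (pixels), "extrinsics" (4x4, takes a point from camera to world coordinates). Camera axes: x right, y down, z forward; pixel columns grow to the right and rows downward; lengths in m; the calibration is good to about 2 mm. A picture is of the moment at which its call begins: read the wrist's pose just before it. get_calibration takes no time and is no camera call; for the wrist camera it gives the pose at the moment of the call.
- env.sign_off(): hands the job in, once; it reports no verdict.
Trained networks look in the newest picture that a camera, given by its name, has taken for a name from the list of things; names that differ only in an ending like _2 or _b are one class to them, and where a whole thing is asked for, a point or a joint stands for the part that bears it (a point fixed in the world has none). Each returns a list of dicts, best first, with "confidence" (0 to 1); they miss things now and then, are a little off and sometimes report something else, mostly with a low value. They report only what shows in the picture. A call takes as long as a camera call. They do not tell look-alikes from the thing itself.
- env.regions_of(camera, query): "region" (384x512 bool, what is visible of it) and "rect" ([left, top, right, bottom] in pixels, round what is visible of it).
The state is a dict: "time_s": time; "qpos": joint angles; "joint_velocities": joint speeds; "effort": joint torques, N m; "tool_pos": TCP position; "tool_rot": TCP orientation; "force": force on the tool from outside, world axes, zero at the start; "wrist_torque": the same for the moment, N m; "grip_width": finger opening in m.
Only numpy, scipy, OpenCV 4.12 (cv2) and the standard library are available. Lean on these libraries where they do the work, as an engineer would, in place of code of your own. Each camera call takes 0.05 s, during which the arm holds its last target. There are 200 camera calls.

## Working session

There is one attempt and no reset: what is moved stays moved. The work goes in short steps, Python scripts to look and compute and a tool call to move; the robot and the scene stay as the last step left them, time stands still between calls to the robot, and variables do not carry over. Pictures are saved under pics/ and viewed, about 8 in all and at most 12, crops included, and the job is handed in when it is done.

Besides the shell and the picture viewer there is one more tool, called after "Emit:" by a JSON object that holds its "api" and its "payload", one argument or row to a line. send_rows: Moves the arm, as the interface text tells. Its arguments: {"type":"object","properties":{"plan":{"type":"array"},"grip_force":{"type":"number"}},"required":["plan"]}

```bash
ls; mkdir -p pics
python3 - <<'E'
from cell import env
import cv2,numpy as np
o=env.get_obs();print(o, env.grip_point_offset)
ims=[]
for c in ["side","top","wrist"]:
    im=env.read_camera(c);k=env.get_calibration(c);print(c,k)
    cv2.imwrite(f"pics/{c}0.png",im[:,:,::-1]); ims.append(im[:,:,::-1])
    for q in ["bottom_tin","second_tin","inner_lid","outer_lid"]:
        for r in env.regions_of(c,q): print(c,q,round(r["confidence"],2),r["rect"])
E
```

```text
pics
{'time_s': 0.0, 'qpos': array([68.87670629, 18.44113027, -4.01749941, 83.17415558,  1.29417607,
       78.54163493, -3.25679805]), 'joint_velocities': array([ 0.08808803, -0.06062108,  0.0612287 ,  0.05400881, -0.03981079,
        0.00237071,  0.031428  ]), 'effort': array([ 3.37141892e-04, -4.91291320e+01, -4.03338745e-01, -3.12522447e+01,
       -6.38079084e-02,  4.38318180e-02,  1.92982707e-04]), 'tool_pos': array([ 0.24253966, -0.6024553 ,  0.22144486]), 'tool_rot': array([-1.79888286e+02,  4.30860977e-03,  2.19379361e+01]), 'force': array([ 0.17403509, -0.00848325,  0.61506914]), 'wrist_torque': array([-0.01273769, -0.01072991, -0.03704556]), 'grip_width': 0.08700121539008386} 0.0187
side {'fx': 427.3141616146122, 'fy': 427.3141616146122, 'cx': 249.2889937813082, 'cy': 186.32636661265425, 'extrinsics': array([[ 0.89950265, -0.29189884,  0.32510005,  0.2924202 ],
       [-0.4365087 , -0.56829613,  0.69749528, -0.56181745],
       [-0.01884497, -0.76930786, -0.63860026,  0.67564375],
       [ 0.        ,  0.        ,  0.        ,  1.        ]])}
side bottom_tin 0.78 [267.0, 3
[... 635 characters left out ...]
ottom_tin 0.71 [375.6, 217.3, 400.2, 238.6]
top bottom_tin 0.52 [292.5, 199.5, 315.3, 216.0]
top second_tin 0.94 [227.6, 194.2, 250.8, 213.9]
top inner_lid 0.73 [279.2, 236.4, 298.8, 255.9]
top inner_lid 0.7 [374.2, 216.0, 400.2, 234.9]
top inner_lid 0.68 [333.0, 205.5, 356.0, 227.2]
top outer_lid 0.75 [296.0, 199.1, 314.4, 213.6]
wrist {'fx': 281.8318349104438, 'fy': 281.8318349104438, 'cx': 255.32588309706674, 'cy': 192.2776732050764, 'extrinsics': array([[ 0.37293929, -0.89824719, -0.23252583,  0.30488854],
       [-0.92785499, -0.36135858, -0.09222312, -0.57709791],
       [-0.00118605,  0.25014388, -0.96820795,  0.38421495],
       [ 0.        ,  0.        ,  0.        ,  1.        ]])}
```

Run:
```python
import cv2,numpy as np
s=cv2.imread("pics/side0.png");t=cv2.imread("pics/top0.png")
a=cv2.resize(s[150:384,150:350],None,fx=2,fy=2.4,interpolation=2)
b=cv2.resize(t[100:300,180:420],None,fx=2,fy=2,interpolation=2)
cv2.imwrite("pics/a.png",cv2.resize(s[130:384,130:380],None,fx=2.3,fy=2.3,interpolation=2))
cv2.imwrite("pics/b.png",cv2.resize(t[60:310,140:460],None,fx=2.3,fy=2.3,interpolation=2))
```

```text
(no output)
```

View pics/a.png

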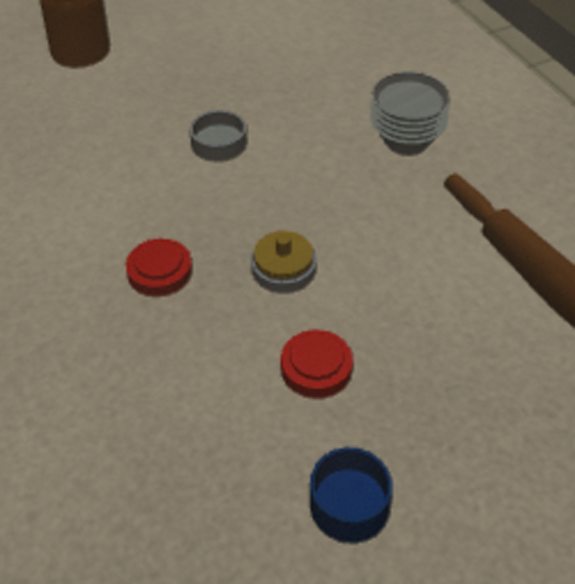

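View pics/b.png

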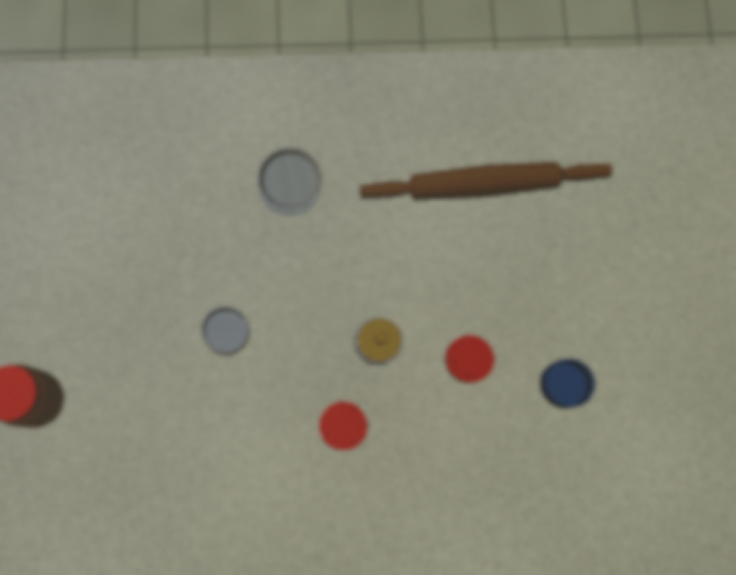

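Both views show the blue bottom tin at side px (282,345), the steel second tin at (225,189), and the nested lids (brass on steel) at (253,243). There are two red look-alikes, and the katoris and rolling pin are on the far side. Next I'll localise the parts by fitting the silhouettes.

```bash
cat > h.py <<'E'
from cell import env
import cv2,numpy as np
from scipy.optimize import least_squares
SH={"bottom_tin":[(.03,0,.03)],"second_tin":[(.0245,0,.004),(.03,.004,.026)],
"inner_lid":[(.0245,0,.004),(.03,.004,.018)],"outer_lid":[(.027,0,.009),(.007,.009,.026)],
"band":[(.03,.004,.018)]}
A=np.linspace(0,2*np.pi,60,endpoint=False)
def proj(P,k):
    E=np.linalg.inv(k["extrinsics"]);Q=P@E[:3,:3].T+E[:3,3]
    return np.c_[k["fx"]*Q[:,0]/Q[:,2]+k["cx"],k["fy"]*Q[:,1]/Q[:,2]+k["cy"]]
def ray(u,v,k,z):
    d=k["extrinsics"][:3,:3]@[(u-k["cx"])/k["fx"],(v-k["cy"])/k["fy"],1];o=k["extrinsics"][:3,3]
    return (o+d*(z-o[2])/d[2])[:2]
def sil(shape,x,y,z0,k):
    """mask-like outline features of the silhouette: union of part hulls, supersampled"""
    m=np.zeros((384*8,512*8),np.uint8)
    for r,a,b in shape:
        P=np.concatenate([np.c_[x+r*np.cos(A),y+r*np.sin(A),0*A+z0+h] for h in (a,b)])
        cv2.fillConvexPoly(m,cv2.convexHull(np.round((proj(P,k)+.5)*8).astype(np.int32)),1)
    return m
def feat(m,s):
    v,u=np.nonzero(m);return np.array([u.mean(),v.mean()])/s,np.array([u.min(),v.min(),u.max()+1,v.max()+1])/s,len(u)/s/s
def fit(mask,name,z0,k):
    c,rc,n=feat(mask,1);c+=.5
    xy=ray(c[0],c[1],k,z0+.012)
    for _ in range(4):
        cs,rs,ns=feat(sil(SH[name],*xy,z0,k),8)
        xy=xy+ray(*c,k,z0+.012)-ray(*(cs),k,z0+.012)
    return xy,np.round(rc-rs,1),n/ns   # position, rect residual px, area ratio
E
python3 - <<'E'
from h import *
for c in ["side","top"]:
    env.read_camera(c);k=env.get_calibration(c)
    for q,z in [("bottom_tin",0),("second_tin",0),("outer_lid",.018)]:
        for r in env.regions_of(c,q):
            print(c,q,round(r["confidence"],2),*fit(r["region"],q,z,k))
E
```

```text
side bottom_tin 0.89 [ 0.49690695 -0.23793758] [ 0.2  0.9 -0.4 -0.9] 0.9568454365777062
side second_tin 0.75 [0.57161461 0.17961981] [-0.1  0.2  0.4  0.1] 0.9812953301946813
side outer_lid 0.85 [ 0.55444982 -0.01147166] [ 0.5 -0.5 -0.8  0.1] 0.9509752240379546
top bottom_tin 0.62 [ 0.49700259 -0.23960919] [ 1.4  1.  -1.8 -1.4] 0.8089759977275955
top second_tin 0.75 [0.57462238 0.17842888] [ 0.5  0.4 -0.1 -0.6] 0.9291708627056059
top outer_lid 0.75 [ 0.5570512  -0.01108274] [ 0.5 -0.1  0.   0.5] 1.0268279852709101
```

Emit:
{"api": "send_rows", "payload": {
  "plan": [
    [87,0,0,0,0,0,-0.1485],
    [87,0,0,0,0,0,-0.1485],
    [87,0,0,0,0,0,-0.1485],
    [87,0,0,0,0,0,-0.1485],
    [87,0,0,0,0,0,-0.1485],
    [87,0,0,0,0,0,-0.1485],
    [87,0,0,0,0,0,-0.1485],
    [87,0,0,0,0,0,-0.1485]
  ],
  "grip_force": 25
}}

```text
time_s: 1.95
tool_pos: [0.2428, -0.603, 0.2226]
tool_rot: [180.0, 0.0, 90.4]
force: [0.0, -0.3, 0.2]
grip_width: 0.0867
```

Emit:
{"api": "send_rows", "payload": {
  "plan": [
    [87,22,9,0,0,0,0],
    [87,43.4,18.4,0,0,0,0],
    [87,43.4,18.4,0,0,0,0],
    [87,43.4,18.4,0,0,0,0],
    [87,43.4,18.4,0,0,0,0],
    [87,43.4,18.4,0,0,0,0],
    [87,43.4,18.4,0,0,0,0],
    [87,43.4,18.4,0,0,0,0],
    [87,43.4,18.4,0,0,0,0],
    [87,43.4,18.4,0,0,0,0],
    [87,43.4,18.4,0,0,0,0],
    [87,43.4,18.4,0,0,0,0]
  ]
}}

```text
time_s: 3.15
tool_pos: [0.4546, -0.1018, 0.223]
tool_rot: [179.9, 0.1, 90.0]
force: [1.3, -0.8, -1.5]
grip_width: 0.0873
```

Emit:
{"api": "send_rows", "payload": {
  "plan": [
    [87,43.4,18.4,0,0,0,0],
    [87,43.4,18.4,10,0,0,0],
    [87,43.4,18.4,15,0,0,0],
    [87,43.4,18.4,20,0,0,0],
    [87,43.4,18.4,20,0,0,0],
    [87,43.4,18.4,20,0,0,0],
    [87,22,9.3,7,0,0,0],
    [87,0,0,0,0,0,0],
    [87,0,0,0,0,0,0],
    [87,0,0,0,0,0,0]
  ]
}}

```text
time_s: 4.15
tool_pos: [0.5729, 0.1742, 0.1323]
tool_rot: [180.0, 0.1, 89.9]
force: [0.1, -0.9, 0.8]
grip_width: 0.0868
```

```bash
cat > look.py <<'E'
from h import *
import sys
o=env.get_obs();print(o["time_s"],o["tool_pos"],o["tool_rot"],o["qpos"].round(0),o["force"].round(1),o["grip_width"])
for a in sys.argv[1:]:
    c,q,z=a.split(",")
    k=env.get_calibration(c);im=env.read_camera(c);cv2.imwrite(f"pics/{c}_{o['time_s']:.2f}.png",im[:,:,::-1])
    for r in env.regions_of(c,q): 
        m=r["region"]
        print(a,round(r["confidence"],2),r["rect"],*fit(m,q,float(z),k))
E
python3 look.py wrist,second_tin,0
```

```text
4.15 [0.57288237 0.17416669 0.13228883] [1.79967339e+02 7.26920455e-02 8.98966239e+01] [ 22.  23. -51.  96.  19.  70. -34.] [ 0.1 -0.9  0.8] 0.08682174925157642
wrist,second_tin,0 0.69 [225.6, 151.6, 288.6, 210.6] [0.57217483 0.18205913] [ 0.6  1.  -0.1 -0.8] 0.9679609239175428
```

Emit:
{"api": "send_rows", "payload": {
  "plan": [
    [87,6.5,0,10,0,0,0],
    [87,0,0,30,0,0,0],
    [87,0,0,40,0,0,0],
    [87,0,0,30,0,0,0],
    [87,0,0,12,0,0,0],
    [87,0,0,4,0,0,0],
    [87,0,0,0,0,0,0],
    [50,0,0,0,0,0,0],
    [50,0,0,0,0,0,0],
    [50,0,0,0,0,0,0],
    [50,0,0,0,0,0,0],
    [50,0,0,0,0,0,0]
  ]
}}

```text
time_s: 5.45
tool_pos: [0.5729, 0.1823, 0.0065]
tool_rot: [180.0, 0.0, 90.0]
force: [-0.0, -0.3, 2.8]
grip_width: 0.0597
```

```bash
python3 look.py wrist,second_tin,0 side,bottom_tin,0
```

```text
5.45 [0.5729437  0.18225601 0.00645733] [1.79951584e+02 3.13919991e-03 8.99880580e+01] [ 17.  32. -46. 101.  26.  58. -39.] [-0.  -0.3  2.8] 0.05967676167260974
wrist,second_tin,0 0.85 [204.1, 187.1, 309.4, 291.7] [0.57182482 0.18578965] [ 3.2  7.  -2.9 -0.8] 0.6303558508297582
side,bottom_tin,0 0.85 [267.5, 327.8, 300.2, 369.6] [ 0.49686983 -0.23798822] [ 0.2  0.9 -0.4  0. ] 0.9562549269298405
```

Emit:
{"api": "send_rows", "payload": {
  "plan": [
    [50,0,0,-10,0,0,0],
    [50,0,0,-30,0,0,0],
    [50,0,0,-40,0,0,0],
    [50,-20,-3,-30,0,0,0],
    [50,-40,-6,-10,0,0,0],
    [50,-42,-7,0,0,0,0],
    [50,-42,-7,0,0,0,0],
    [50,-42,-7,0,0,0,0],
    [50,-42,-7,0,0,0,0],
    [50,-42,-7,0,0,0,0],
    [50,-42,-7,0,0,0,0],
    [50,-42,-7,0,0,0,0]
  ]
}}

```text
time_s: 6.85
tool_pos: [0.5137, -0.1732, 0.1262]
tool_rot: [-180.0, 0.0, 90.0]
force: [0.1, -0.3, -2.2]
grip_width: 0.0593
```

Emit:
{"api": "send_rows", "payload": {
  "plan": [
    [50,-42,-7,0,0,0,0],
    [50,-42,-7,0,0,0,0],
    [50,-30,-3,0,0,0,0],
    [50,-12,0,0,0,0,0],
    [50,0,0,0,0,0,0],
    [50,0,0,0,0,0,0],
    [50,0,0,0,0,0,0]
  ]
}}

```text
time_s: 7.55
tool_pos: [0.4984, -0.295, 0.1261]
tool_rot: [180.0, -0.0, 90.2]
force: [0.5, 0.4, -1.1]
grip_width: 0.0596
```

```bash
python3 look.py wrist,bottom_tin,0 wrist,second_tin,0.12 side,second_tin,0.12;ls pics
```

```text
7.55 [ 0.49838504 -0.29499609  0.12608749] [ 1.79991097e+02 -4.88528690e-02  9.02132387e+01] [ 63.  18. -41.  99.  13.  67.  19.] [ 0.5  0.4 -1.1] 0.05961640136859904
wrist,bottom_tin,0 0.67 [224.3, 97.9, 287.2, 167.8] [ 0.49646295 -0.23624126] [ 0.4  0.6 -0.9 -0.1] 0.9639393743397365
wrist,second_tin,0.12 0.79 [203.9, 189.4, 309.1, 289.7] [ 0.49723288 -0.29193758] [ 3.1  7.2 -3.2 -0.8] 0.6239757646174574
side,second_tin,0.12 0.97 [291.9, 317.3, 331.0, 361.0] [ 0.49962245 -0.30827542] [ 1.1 -1.5 -6.1 -6. ] 0.5499004833665055
a.png
b.png
side0.png
side_5.45.png
side_7.55.png
top0.png
wrist0.png
wrist_4.15.png
wrist_5.45.png
wrist_7.55.png
```

```bash
python3 -c "
import cv2
i=cv2.imread('pics/wrist_7.55.png')[60:340,130:390];cv2.imwrite('pics/w1.png',cv2.resize(i,None,fx=2.1,fy=2.1,interpolation=2))"
```

```text
(no output)
```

View pics/w1.png

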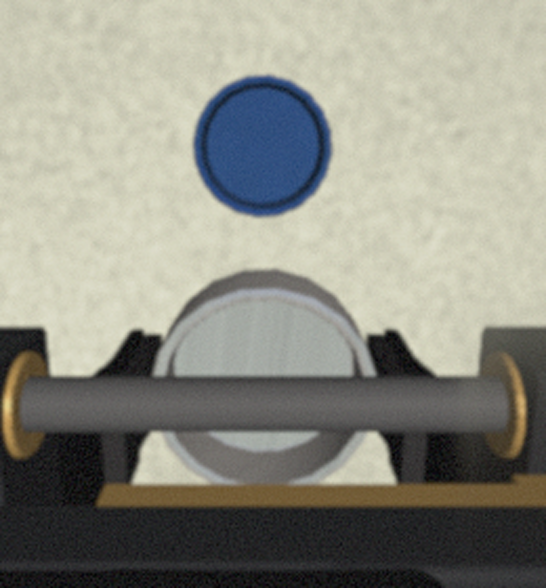

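Run:
```python
from h import *
k=env.get_calibration("wrist");o=env.get_obs();t=o["tool_pos"];z0=t[2]-.0064
for y in [t[1]-.003,t[1],t[1]+.003]:
    cs,rs,n=feat(sil([(.03,.026,.0261)],t[0],y,z0,k),8);ca,ra,n=feat(sil(SH["second_tin"],t[0],y,z0,k),8)
    print(y-t[1],"rim rect",rs.round(1),"all",ra.round(1))
print(feat(sil(SH["bottom_tin"],.4965,-.2375,0,k),8)[1])
```

```text
-0.0030000000000000027 rim rect [203.2 201.9 312.4 301.9] all [203.4 191.6 312.2 301.8]
0.0 rim rect [203.  196.4 312.6 297.4] all [203.1 186.8 312.6 297.2]
0.0030000000000000027 rim rect [202.8 190.9 312.9 292.8] all [202.9 181.9 312.9 292.6]
[222.125  95.125 289.5   164.   ]
```

The bottom tin is unobstructed and the second tin is held about centred in the jaws. I'll hover just above the seat and check from the side.

Emit:
{"api": "send_rows", "payload": {
  "plan": [
    [50,20,-0.5,0,0,0,0],
    [50,28,-0.9,10,0,0,0],
    [50,10.5,0,30,0,0,0],
    [50,0,0,30,0,0,0],
    [50,0,0,14,0,0,0],
    [50,0,0,0,0,0,0],
    [50,0,0,0,0,0,0],
    [50,0,0,0,0,0,0]
  ]
}}

```text
time_s: 8.65
tool_pos: [0.4974, -0.2399, 0.0435]
tool_rot: [179.9, 0.1, 90.0]
force: [0.8, 0.1, -0.5]
grip_width: 0.0595
```

```bash
python3 look.py side,bottom_tin,0; python3 -c "
import cv2,glob
f=sorted(glob.glob('pics/side_8*.png'))[-1]
i=cv2.imread(f)[290:384,230:350];cv2.imwrite('pics/s1.png',cv2.resize(i,None,fx=6,fy=6,interpolation=2))"
```

```text
8.65 [ 0.49738882 -0.23990643  0.04354405] [1.79865748e+02 7.75659293e-02 8.99684513e+01] [ 59.  21. -41. 107.  16.  58.  11.] [ 0.8  0.1 -0.5] 0.05952967913887683
side,bottom_tin,0 0.58 [265.6, 351.8, 300.1, 367.2] [ 0.48550318 -0.2585362 ] [  1.6  13.4  -2.  -14.1] 0.2381354578035474
```

View pics/s1.png

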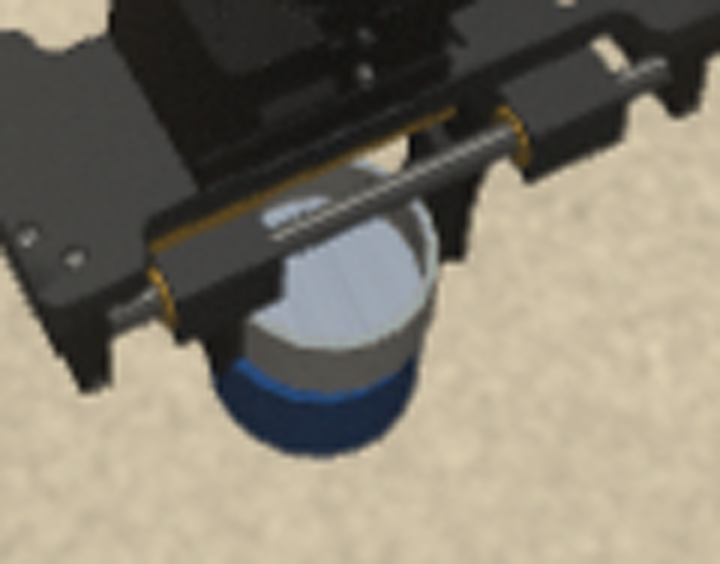

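The side view shows the steel tin hovering over the blue one, held level. Its rim's lowest edge is at px (285.8,348.3), and the blue tin's lowest edge is at (283.7,365.8). I'll compare these with the model.

Run:
```python
from h import *
k=env.get_calibration("side");o=env.get_obs();t=o["tool_pos"];z0=t[2]-.0064;print(t)
print("bottom",feat(sil(SH["bottom_tin"],.4969,-.238,0,k),8)[1])
for dx,dy in [(0,0),(.003,0),(0,.003),(0,-.003)]:
  print(dx,dy,"rim",feat(sil([(.03,.026,.0261)],t[0]+dx,t[1]+dy,z0,k),8)[1],"body low",feat(sil([(.03,.004,.0041)],t[0]+dx,t[1]+dy,z0,k),8)[1])
```

```text
[ 0.49714494 -0.23989264  0.04330802]
bottom [264.75  324.125 301.375 367.   ]
0 0 rim [265.5   313.75  303.375 347.625] body low [265.5  321.25 302.5  355.  ]
0.003 0 rim [267.25 313.   305.   346.75] body low [267.125 320.625 304.125 354.125]
0 0.003 rim [264.75  312.25  302.375 346.   ] body low [264.625 319.875 301.625 353.375]
0 -0.003 rim [266.375 315.125 304.375 349.125] body low [266.375 322.75  303.5   356.625]
```

Emit:
{"api": "send_rows", "payload": {
  "plan": [
    [50,2,0,0,0,0,0],
    [50,2.2,0,2,0,0,0],
    [50,0,0,0,0,0,0],
    [50,0,0,0,0,0,0],
    [50,0,0,0,0,0,0]
  ]
}}

```text
time_s: 9.25
tool_pos: [0.4961, -0.2351, 0.0399]
tool_rot: [-180.0, 0.0, 90.0]
force: [-0.7, -1.1, -1.7]
grip_width: 0.0593
```

Emit:
{"api": "send_rows", "payload": {
  "plan": [
    [50,0,0,1.5,0,0,0],
    [50,0,0,1.5,0,0,0],
    [50,0,0,1,0,0,0],
    [50,0,0,0,0,0,0],
    [50,0,0,0,0,0,0]
  ]
}}

```text
time_s: 9.75
tool_pos: [0.4962, -0.235, 0.0359]
tool_rot: [-180.0, -0.0, 90.0]
force: [-0.1, 0.6, -1.3]
grip_width: 0.0594
```

Emit:
{"api": "send_rows", "payload": {
  "plan": [
    [50,0,0,1,0,0,0],
    [50,0,0,1,0,0,0],
    [50,0,0,1,0,0,0],
    [50,0,0,0,0,0,0],
    [50,0,0,0,0,0,0]
  ]
}}

```text
time_s: 10.25
tool_pos: [0.4963, -0.2351, 0.033]
tool_rot: [180.0, 0.0, 90.0]
force: [1.5, -0.3, -1.3]
grip_width: 0.0595
```

Emit:
{"api": "send_rows", "payload": {
  "plan": [
    [50,0,0,0.7,0,0,0],
    [50,0,0,0,0,0,0],
    [50,0,0,0,0,0,0],
    [64,0,0,0,0,0,0],
    [64,0,0,0,0,0,0],
    [64,0,0,0,0,0,0],
    [87,0,0,0,0,0,0],
    [87,0,0,0,0,0,0],
    [87,0,0,-10,0,0,0],
    [87,0,0,-40,0,0,0],
    [87,0,0,-40,0,0,0],
    [87,0,0,-10,0,0,0]
  ]
}}

```text
time_s: 11.45
tool_pos: [0.4991, -0.2358, 0.1375]
tool_rot: [179.6, 0.2, 90.0]
force: [1.0, -0.3, 0.2]
grip_width: 0.0865
```

```bash
python3 look.py side,second_tin,0.026 side,bottom_tin,0 side,outer_lid,0.018 wrist,second_tin,0.026; python3 -c "
import cv2,glob
f=sorted(glob.glob('pics/side_1*.png'))[-1]
i=cv2.imread(f)[270:384,220:360];cv2.imwrite('pics/s2.png',cv2.resize(i,None,fx=5,fy=5,interpolation=2))"
```

```text
11.45 [ 0.49911677 -0.23578417  0.13751735] [179.61358027   0.24182986  90.02528473] [ 61.  14. -44. 103.  10.  67.  14.] [ 1.  -0.3  0.2] 0.08645408033293071
side,second_tin,0.026 0.95 [264.2, 320.5, 302.7, 357.7] [ 0.49548801 -0.23749787] [ 0.1  0.2 -0.2 -0.6] 0.9531008676653399
side,bottom_tin,0 0.81 [264.3, 349.7, 298.4, 369.0] [ 0.48662225 -0.25937719] [  0.9  11.2  -2.9 -15.2] 0.20883295873312874
wrist,second_tin,0.026 0.91 [224.6, 165.1, 290.4, 232.6] [ 0.49501546 -0.23527815] [-1.6  0.4 -0.4  0.4] 0.9893815081596754
wrist,second_tin,0.026 0.36 [240.6, 164.2, 285.0, 178.8] [ 0.50041059 -0.20547903] [ 11.1  30.  -13.8 -23.2] 0.04676968299005899
```

View pics/s2.png

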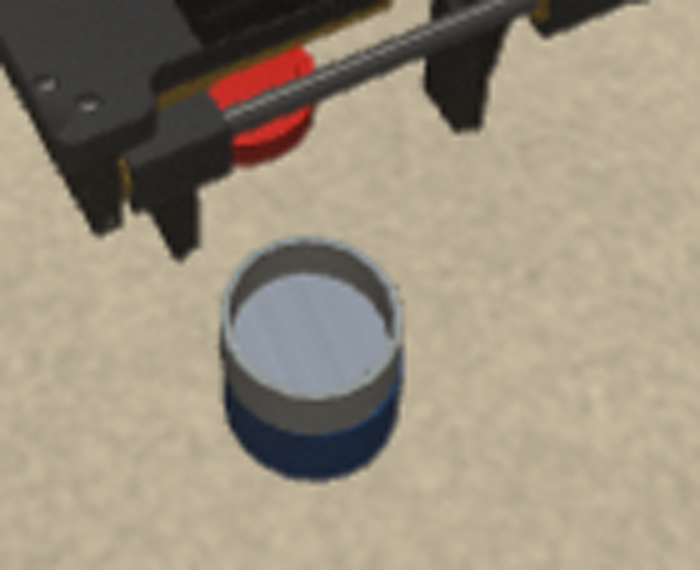

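The second tin is seated flush and concentric in the blue rim, centred near px (282,345). Next, the lids.

Emit:
{"api": "send_rows", "payload": {
  "plan": [
    [87,20,5,0,0,0,0],
    [87,40,10,0,0,0,0],
    [87,42,11,0,0,0,0],
    [87,42,11,0,0,0,0],
    [87,40,11,0,0,0,0],
    [87,30,8,0,0,0,0],
    [87,12,2,0,0,0,0],
    [87,0,0,0,0,0,0],
    [87,0,0,0,0,0,0],
    [87,0,0,0,0,0,0]
  ]
}}

```text
time_s: 12.85
tool_pos: [0.5538, -0.0117, 0.1318]
tool_rot: [-179.9, 0.1, 89.8]
force: [-0.5, 0.7, -0.3]
grip_width: 0.0869
```

```bash
python3 look.py wrist,outer_lid,0.018 wrist,inner_lid,0 ; python3 look.py
```

```text
12.85 [ 0.55378323 -0.01172333  0.13178974] [-1.79943468e+02  6.64546047e-02  8.98058931e+01] [ 42.  17. -50. 102.  14.  68. -12.] [-0.5  0.7 -0.3] 0.0869336088796911
wrist,outer_lid,0.018 0.74 [232.2, 158.0, 287.9, 215.7] [ 0.55463173 -0.00812709] [-0.2 -0.1  0.1 -0.5] 0.9752838665406476
wrist,inner_lid,0 0.9 [210.5, 265.2, 264.3, 300.0] [ 0.52817447 -0.11830714] [ 2.2 11.   1.8 -6.4] 0.6396528687277586
wrist,inner_lid,0 0.7 [118.3, 107.5, 187.2, 167.2] [0.45207953 0.0392465 ] [ 0.1  0.5 -1.  -0.9] 0.9617631817900897
wrist,inner_lid,0 0.59 [230.9, 156.9, 283.2, 180.1] [0.55136687 0.01505763] [  6.1  23.2  -5.  -12.1] 0.08200003203126251
13.05 [ 0.55406321 -0.01044474  0.13220749] [-1.79993966e+02  3.24297880e-02  8.98827964e+01] [ 42.  17. -50. 102.  14.  68. -12.] [0.4 1.  0.4] 0.08684227725601551
```

Run:
```python
from h import *
k=env.get_calibration("side")
for x,y in [(.5544,-.0115),(.5564,-.0115),(.5544,-.0095)]: print("side band+foot",feat(sil(SH["inner_lid"],x,y,0,k),8)[1])
k=env.get_calibration("wrist")
im=cv2.imread(sorted(__import__("glob").glob("pics/wrist_12*"))[-1])
for x,y in [(.5546,-.0081),(.5566,-.0081),(.5546,-.0061)]: print("wrist band",feat(sil(SH["inner_lid"],x,y,0,k),8)[1], "cap",feat(sil(SH["outer_lid"],x,y,.018,k),8)[1])
cv2.imwrite("pics/w2.png",cv2.resize(im[140:240,200:320],None,fx=6,fy=6,interpolation=2))
```

```text
side band+foot [239.125 232.5   268.125 258.625]
side band+foot [240.   232.25 269.   258.25]
side band+foot [238.75  232.    267.625 257.875]
wrist band [227.75  156.625 287.5   216.5  ] cap [229.875 161.375 285.375 216.625]
wrist band [229.75 156.5  289.5  216.5 ] cap [232.    161.375 287.5   216.625]
wrist band [227.625 154.625 287.5   214.625] cap [229.875 159.375 285.5   214.75 ]
```

View pics/w2.png

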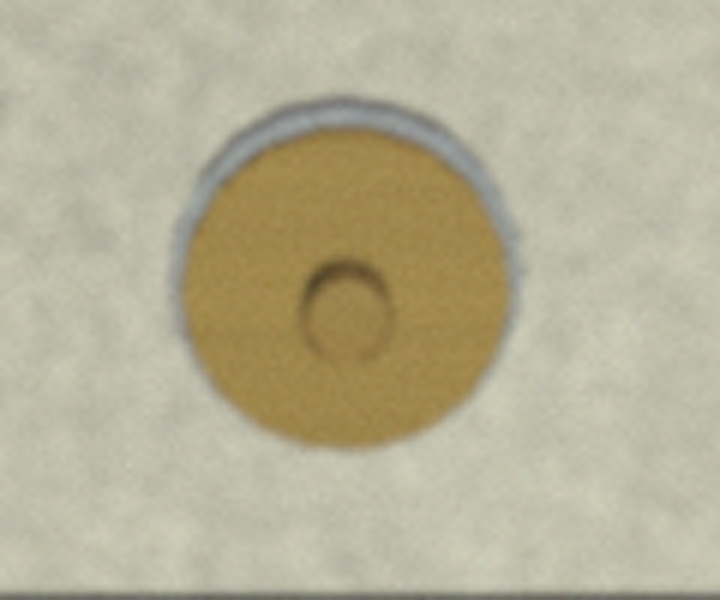

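Emit:
{"api": "send_rows", "payload": {
  "plan": [
    [87,2.5,0.5,10,0,0,0],
    [87,0,0,30,0,0,0],
    [87,0,0,40,0,0,0],
    [87,0,0,30,0,0,0],
    [87,0,0,12,0,0,0],
    [87,0,0,4,0,0,0],
    [87,0,0,0,0,0,0],
    [50,0,0,0,0,0,0],
    [50,0,0,0,0,0,0],
    [50,0,0,0,0,0,0],
    [50,0,0,0,0,0,0],
    [50,0,0,0,0,0,0]
  ]
}}

```text
time_s: 14.25
tool_pos: [0.5551, -0.0067, 0.0068]
tool_rot: [179.9, 0.0, 90.0]
force: [0.1, 0.5, 2.1]
grip_width: 0.0591
```

```bash
python3 look.py side,outer_lid,0.018 wrist,outer_lid,0.018; python3 look.py
```

```text
14.25 [ 0.5551338  -0.0067014   0.00678406] [1.79939288e+02 2.53167945e-02 8.99952579e+01] [ 37.  26. -46. 108.  22.  55. -19.] [0.1 0.5 2.1] 0.05905111888476132
side,outer_lid,0.018 0.77 [242.0, 229.3, 265.0, 254.0] [ 0.55510492 -0.0112738 ] [ 0.2  0.6 -0.9 -0.6] 0.8671743645534566
wrist,outer_lid,0.018 0.92 [210.8, 198.7, 303.1, 290.3] [ 0.55420218 -0.00567223] [ 3.4  4.1 -2.8 -0.8] 0.6094303602069127
14.45 [ 0.55515438 -0.00665652  0.00679048] [1.79948032e+02 2.47263048e-02 8.99997762e+01] [ 37.  26. -46. 108.  22.  55. -19.] [-1.  -0.4  3.9] 0.05962800004207521
```

Emit:
{"api": "send_rows", "payload": {
  "plan": [
    [50,0,0,-5,0,0,0],
    [50,0,0,-15,0,0,0],
    [50,0,0,-20,0,0,0],
    [50,0,0,-20,0,0,0],
    [50,0,0,-15,0,0,0],
    [50,0,0,-5,0,0,0],
    [50,-10,-3,0,0,0,0],
    [50,-20,-5,0,0,0,0],
    [50,-25,-6,0,0,0,0],
    [50,-25,-6,0,0,0,0],
    [50,-25,-7,0,0,0,0],
    [50,-25,-7,0,0,0,0]
  ]
}}

```text
time_s: 15.65
tool_pos: [0.5189, -0.1383, 0.085]
tool_rot: [-179.9, -0.0, 90.0]
force: [-0.1, 0.2, -1.1]
grip_width: 0.0592
```

Emit:
{"api": "send_rows", "payload": {
  "plan": [
    [50,-25,-7,0,0,0,0],
    [50,-25,-7,0,0,0,0],
    [50,-25,-6,0,0,0,0],
    [50,-15,-4,0,0,0,0],
    [50,-5,-1,0,0,0,0],
    [50,0,0,0,0,0,0],
    [50,0,0,0,0,0,0],
    [50,0,0,0,0,0,0],
    [50,0,0,0,0,0,0]
  ]
}}

```text
time_s: 16.55
tool_pos: [0.4961, -0.2303, 0.0863]
tool_rot: [180.0, -0.0, 90.1]
force: [-0.2, -0.5, -1.0]
grip_width: 0.059
```

Needs y −3.5 mm and z down 31.5 mm in total. I'll go down to just above the seat first.

Emit:
{"api": "send_rows", "payload": {
  "plan": [
    [50,-3.5,0,4,0,0,0],
    [50,0,0,8,0,0,0],
    [50,0,0,8,0,0,0],
    [50,0,0,4,0,0,0],
    [50,0,0,0,0,0,0],
    [50,0,0,0,0,0,0],
    [50,0,0,0,0,0,0]
  ]
}}

```text
time_s: 17.25
tool_pos: [0.496, -0.2351, 0.0625]
tool_rot: [180.0, 0.0, 90.0]
force: [0.1, -0.1, -1.5]
grip_width: 0.0589
```

```bash
python3 look.py side,outer_lid,0.07; python3 look.py;  python3 -c "
import cv2,glob
f=sorted(glob.glob('pics/side_17*.png'))[-1]
i=cv2.imread(f)[284:384,230:350];cv2.imwrite('pics/s3.png',cv2.resize(i,None,fx=6,fy=6,interpolation=2))"
```

```text
17.25 [ 0.49595583 -0.23508539  0.06253035] [1.79971865e+02 1.53956210e-02 9.00071371e+01] [ 60.  19. -43. 107.  15.  60.  11.] [ 0.1 -0.1 -1.5] 0.05890521772106657
side,outer_lid,0.07 0.62 [272.2, 308.2, 298.9, 344.7] [ 0.4996452 -0.2418282] [ 1.6 -2.  -3.1 -1.8] 0.7087711092922645
17.35 [ 0.49590763 -0.23513997  0.06257929] [1.79971786e+02 2.30703588e-02 9.00014347e+01] [ 60.  19. -43. 107.  15.  60.  11.] [-0.3 -0.4 -0.8] 0.059438907947862905
```

View pics/s3.png

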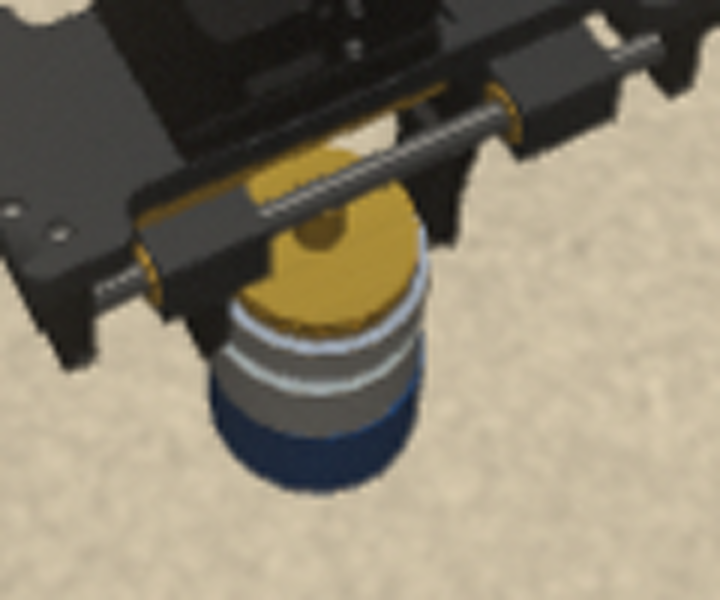

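Side view: the lids are level just above the second tin, with the band-top lowest edge at px (283,343.2) and the right edge at 301.7. I'll check these against the model.

Run:
```python
from h import *
k=env.get_calibration("side");z0=.0557
for dy in (0,-.0015,-.003): print(dy,"bandtop",feat(sil([(.03,.018,.0181)],.4957,-.2351+dy,z0,k),8)[1],"bandlow",feat(sil([(.03,.004,.0041)],.4957,-.2351+dy,z0,k),8)[1])
print("tin rim",feat(sil([(.03,.026,.0261)],.4955,-.2375,.026,k),8)[1],"tin low/blue rim",feat(sil([(.03,.03,.0301)],.4955,-.2375,0,k),8)[1],"blue bottom",feat(sil(SH["bottom_tin"],.4969,-.238,0,k),8)[1])
```

```text
0 bandtop [263.375 308.    301.375 341.625] bandlow [263.375 312.875 300.875 346.5  ]
-0.0015 bandtop [263.875 308.625 301.875 342.5  ] bandlow [263.75  313.625 301.375 347.25 ]
-0.003 bandtop [264.25  309.375 302.375 343.25 ] bandlow [264.25  314.375 301.875 348.125]
tin rim [264.    316.75  301.25  350.375] tin low/blue rim [263.875 324.25  300.5   357.625] blue bottom [264.75  324.125 301.375 367.   ]
```

Emit:
{"api": "send_rows", "payload": {
  "plan": [
    [50,1,0,1,0,0,0],
    [50,0,0,1.5,0,0,0],
    [50,0,0,1.5,0,0,0],
    [50,0,0,1,0,0,0],
    [50,0,0,0,0,0,0],
    [50,0,0,0,0,0,0]
  ]
}}

```text
time_s: 17.95
tool_pos: [0.4956, -0.234, 0.0572]
tool_rot: [-180.0, -0.0, 90.0]
force: [-1.0, 0.6, -0.7]
grip_width: 0.0593
```

Emit:
{"api": "send_rows", "payload": {
  "plan": [
    [50,0,0,1,0,0,0],
    [50,0,0,1,0,0,0],
    [50,0,0,0,0,0,0],
    [50,0,0,0,0,0,0]
  ]
}}

```text
time_s: 18.35
tool_pos: [0.4956, -0.234, 0.0552]
tool_rot: [-180.0, 0.0, 90.0]
force: [-0.4, 0.6, -0.8]
grip_width: 0.0591
```

Emit:
{"api": "send_rows", "payload": {
  "plan": [
    [50,0,0,0.5,0,0,0],
    [50,0,0,0,0,0,0],
    [50,0,0,0,0,0,0],
    [64,0,0,0,0,0,0],
    [64,0,0,0,0,0,0],
    [64,0,0,0,0,0,0],
    [87,0,0,0,0,0,0],
    [87,0,0,0,0,0,0],
    [87,0,0,-20,0,0,0],
    [87,0,0,-40,0,0,0],
    [87,0,0,-40,0,0,0],
    [87,0,0,-20,0,0,0]
  ]
}}

```text
time_s: 19.55
tool_pos: [0.4973, -0.2344, 0.1784]
tool_rot: [179.8, 0.1, 90.0]
force: [-0.2, 0.7, -0.1]
grip_width: 0.0868
```

Emit:
{"api": "send_rows", "payload": {
  "plan": [
    [87,0,0,0,0,0,0],
    [87,0,0,0,0,0,0],
    [87,0,0,0,0,0,0]
  ]
}}

```text
time_s: 19.85
tool_pos: [0.4947, -0.2338, 0.1733]
tool_rot: [-179.9, -0.1, 90.0]
force: [-0.7, -0.2, -0.0]
grip_width: 0.0865
```

```bash
python3 look.py wrist,outer_lid,0.066 side,outer_lid,0.066 top,outer_lid,0.066; python3 look.py;  python3 -c "
import cv2,glob
f=sorted(glob.glob('pics/side_2*.png')+glob.glob('pics/side_19*.png'))[-1];g=sorted(glob.glob('pics/wrist_2*.png')+glob.glob('pics/wrist_19*.png'))[-1];print(f,g)
i=cv2.imread(f)[274:384,230:340];j=cv2.imread(g)[130:240,200:310];cv2.imwrite('pics/s4.png',cv2.resize(cv2.hconcat([i,j]),None,fx=3.6,fy=3.6,interpolation=2))"
```

```text
19.85 [ 0.49467064 -0.23378175  0.1732629 ] [-1.79873008e+02 -6.50748054e-02  8.99959210e+01] [ 63.  12. -45. 100.   9.  72.  15.] [-0.7 -0.2 -0. ] 0.08653791701165431
wrist,outer_lid,0.066 0.59 [232.8, 168.2, 285.6, 220.5] [ 0.49484004 -0.23533539] [-0.1  0.4 -0.9 -1. ] 0.96566805160726
top,outer_lid,0.066 0.82 [378.8, 213.0, 405.1, 233.4] [ 0.49664881 -0.23807904] [-0.6 -0.4 -0.2  0. ] 1.0189904380698243
20.15 [ 0.49536304 -0.23388084  0.17410865] [-1.79949918e+02 -4.02804944e-02  9.00058573e+01] [ 63.  12. -45. 100.   9.  72.  15.] [-0.1 -0.2  0.6] 0.08697156547831197
pics/side_19.85.png pics/wrist_19.85.png
```

View pics/s4.png

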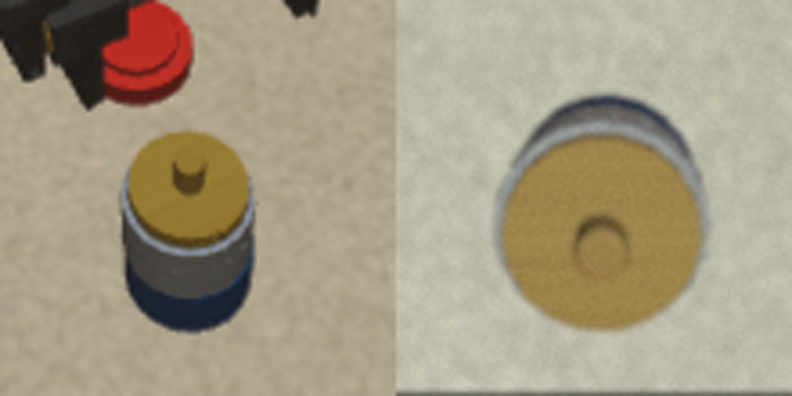

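Emit:
{"api": "send_rows", "payload": {
  "plan": [
    [40,0,0,5,0,0,0],
    [40,-0.6,0,15,0,0,0],
    [40,0,0,25,0,0,0],
    [40,0,0,25,0,0,0],
    [40,0,0,15,0,0,0],
    [40,0,0,6,0,0,0],
    [40,0,0,2,0,0,0],
    [40,0,0,0,0,0,0],
    [40,0,0,0,0,0,0],
    [40,0,0,0,0,0,0]
  ],
  "grip_force": 30
}}

```text
time_s: 21.15
tool_pos: [0.4963, -0.235, 0.0827]
tool_rot: [179.9, 0.1, 90.0]
force: [0.1, 0.0, 0.0]
grip_width: 0.0403
```

Emit:
{"api": "send_rows", "payload": {
  "plan": [
    [40,0,0,1.5,0,0,0],
    [40,0,0,1.5,0,0,0],
    [40,0,0,0.5,0,0,0],
    [40,0,0,0,0,0,0],
    [40,0,0,0,0,0,0]
  ]
}}

```text
time_s: 21.65
tool_pos: [0.4956, -0.2346, 0.0782]
tool_rot: [-180.0, 0.0, 90.0]
force: [-0.3, -0.1, 0.3]
grip_width: 0.0401
```

```bash
python3 look.py
```

```text
21.65 [ 0.49562685 -0.23464131  0.07821151] [-1.79995093e+02  1.50845465e-04  8.99998335e+01] [ 61.  18. -44. 106.  14.  61.  12.] [-0.3 -0.1  0.3] 0.04013832531896929
```

Now close on the knob at that height.

Emit:
{"api": "send_rows", "payload": {
  "plan": [
    [20,0,0,0,0,0,0],
    [20,0,0,0,0,0,0],
    [20,0,0,0,0,0,0],
    [5,0,0,0,0,0,0],
    [5,0,0,0,0,0,0],
    [5,0,0,0,0,0,0],
    [5,0,0,0,0,0,0],
    [5,0,0,0,0,0,0]
  ]
}}

```text
time_s: 22.45
tool_pos: [0.4957, -0.2346, 0.0783]
tool_rot: [180.0, 0.0, 90.0]
force: [0.7, 0.0, -0.4]
grip_width: 0.0129
```

Emit:
{"api": "send_rows", "payload": {
  "plan": [
    [5,0,0,-1,0,0,0],
    [5,0,0,-2,0,0,0],
    [5,0,0,-3,0,0,0],
    [5,0,0,-4,0,0,0],
    [5,0,0,-8,0,0,0],
    [5,0,0,-12,0,0,0],
    [5,0,0,-15,0,0,0],
    [5,0,0,-15,0,0,0],
    [5,0,0,-15,0,0,0],
    [5,0,0,-12,0,0,0],
    [5,0,0,-8,0,0,0],
    [5,0,0,-5,0,0,0]
  ]
}}

```text
time_s: 23.65
tool_pos: [0.4959, -0.2348, 0.1792]
tool_rot: [180.0, 0.0, 90.0]
force: [0.7, -0.3, -0.2]
grip_width: 0.0127
```

Emit:
{"api": "send_rows", "payload": {
  "plan": [
    [5,0,0,0,0,0,0],
    [5,0,0,0,0,0,0],
    [5,0,0,0,0,0,0],
    [5,0,0,0,0,0,0]
  ]
}}

```text
time_s: 24.05
tool_pos: [0.4953, -0.2345, 0.1777]
tool_rot: [-179.9, -0.0, 90.0]
force: [-0.7, 0.7, -0.6]
grip_width: 0.0129
```

```bash
python3 look.py side,outer_lid,0.166 side,inner_lid,0.048; python3 look.py;  python3 -c "
import cv2,glob
f=sorted(glob.glob('pics/side_2*.png'))[-1];print(f)
i=cv2.imread(f)[244:384,210:380];cv2.imwrite('pics/s5.png',cv2.resize(i,None,fx=4.2,fy=4.2,interpolation=2))"
```

```text
24.05 [ 0.49531862 -0.23449513  0.17765342] [-1.79946709e+02 -3.59019387e-02  9.00030335e+01] [ 63.  12. -46. 100.   9.  72.  16.] [-0.7  0.7 -0.6] 0.012921092758365308
side,outer_lid,0.166 0.85 [267.7, 273.9, 300.9, 307.0] [ 0.491436  -0.2432948] [ 0.5  1.4 -0.9 -4.9] 0.6209573091849935
side,inner_lid,0.048 0.88 [264.8, 311.9, 302.0, 347.6] [ 0.49506519 -0.23750157] [ 0.2  0.  -0.6 -0.5] 0.9769693101430775
side,inner_lid,0.048 0.81 [250.4, 275.5, 270.6, 301.0] [ 0.50070397 -0.15087796] [ 7.2  1.5 -6.4 -2.8] 0.4052595525704643
side,inner_lid,0.048 0.64 [186.5, 233.0, 210.4, 260.8] [ 0.4382122  -0.00564266] [ 2.8  0.2 -2.1 -0.9] 0.786896641612721
24.25 [ 0.49560761 -0.23455841  0.1780664 ] [-1.79986407e+02 -1.07963131e-02  9.00059913e+01] [ 63.  12. -46. 100.   9.  72.  16.] [ 0.2  1.3 -0.3] 0.012463737215807723
pics/side_24.05.png
```

View pics/s5.png

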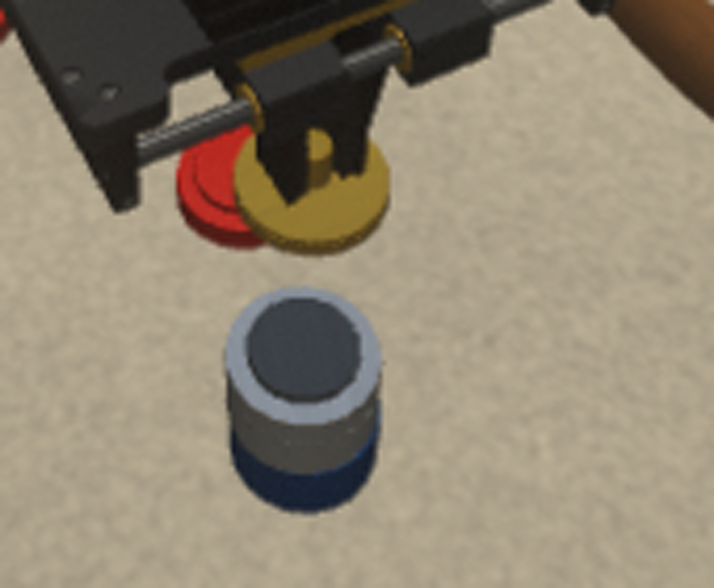

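```bash
python3 -c "
from cell import env
print(env.sign_off())"
```

```text
the job is handed in; nothing more can be done
None
```

The spice tin is built and handed in at about 24 s of the 67 s allowed, with the arm still holding the brass lid about 10 cm above the tin. I set the second tin in the blue bottom tin's rim and let it go. Then I lowered the nested lids onto it as one piece, released them, and lifted the brass lid alone by its knob.

- **Brass lid:** the tool rose 99.8 mm straight up. The last side picture shows the lid level above the tin.
- **Inner lid:** it is seated level and concentric. Its outline fits the fully seated height to within 0.6 px in the last side picture.
- **Forces:** readings between moves stayed under about 4 N.
- **Bystanders:** the tool kept clear of the jar, katoris, rolling pin and red look-alikes, but I did not measure them again at the end.

**Disagreements:**
- The wrist and side cameras differ by about 2 mm in y, which is within the stated calibration. I used relative measurements for both placings.
- The final grip width on the knob reads 12.5 to 12.9 mm against its stated 14 mm. The lid did not slip.
- The last outer-lid fit is poor (4.9 px off) because the fingers hide part of it, so I judged its levelness from the picture.

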